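Tare the bench scale through its push-latch cover

ROBOT

A 6-joint arm with a two-finger parallel gripper is mounted at the origin on the work surface. World frame = base frame: x ahead of the robot, y to its left, z up, the work surface at z = 0. Lengths are in m, angles in rad, forces in N, time in s.
With the tool pointing down it reaches from about 0.25 to 0.725 m from the base axis. Payload 4 kg.
Tool frame: the origin (TCP) lies midway between the tips of the shut fingers; the grasp point (between the pads) lies 19 mm behind it; z points along the fingers, x is the direction in which the jaws open and shut, and the axes are right-handed (so a half turn about z gives the same grasp; the last joint's range is limited). The gripper opens to 85 mm and grips with 20 to 120 N. Pads are 22 mm wide; open, the fingers measure 114 mm over their backs; the gripper's body (76 mm by 85 mm) begins 54 mm behind the grasp point. The pads swing forward as they close: fully open they stand 13 mm farther back than shut.
Start: joints at [1.217, 0.241, 0.005, 1.335, 0, 1.571], TCP at [0.173, 0.469, 0.231] pointing down, gripper open.
Joint ranges: [-2.72, 2.72], [-1.05, 1.87], [-1.09, 1.28], [-1.99, 2.15], [-1.42, 1.44], [-3.14, 3.14]. Speed limits (rad/s): [2.79, 2.79, 3.14, 3.14, 3.14, 3.14].

INTERFACE

Orientations are given as a unit quaternion [x, y, z, w].
In Python, from workcell import telemetry, camera, get_calibration, bot gives the robot as it stands.
- The arm moves only by the tool step_arm, never from a script. Its argument "increments" is a list of rows, each an object with "slide": the shift along the tool's x, y, z in m, a list of three; "turn": the turn, a rotation vector about the tool's x, y, z in rad, a list of three; "grip": the closure, from -1 (fully open) to 1 (shut), so that 0 is half open. A call has 1 to 12 rows; each row shifts and turns the commanded pose from where the row before left it, along the tool's axes as they then stand; what a row does not reach is not made up. A row lasts 1/12 s, in which the tool goes at most 41.7 mm and 7.16 degrees, less where a joint would pass 70% of its speed; a pose out of reach is approached as far as the arm can. A call is refused whole if a number of a shift passes 0.0417 or a number of a turn 0.125, either way. A call with a gripper value outside its range is refused whole. The fingers move at their own pace and stop on an object; the grip force is fixed at half the most. Time passes only in rows, so rows that do not move let the fingers close. It gives the time, the measured TCP pose, the force and the opening at its end, in the units of the state.
- telemetry.get_obs(): the state, without advancing time (a new reading comes with each control period).
- camera(name): name is "scene" or "top" or "wrist"; returns (picture, depth): 480x640x3 uint8, red, green, blue; 480x640 float32, m along the optical axis (not along the pixel's ray), 0 where there is no reading.
- get_calibration(name): a dict with "K" (3x3 intrinsics, pixels), "extrinsics" (4x4, takes a point from camera to world coordinates). Camera axes: x right, y down, z forward; pixel columns grow to the right and rows downward; lengths in m; the calibration is good to about 2 mm. A picture is of the moment at which its call begins: read the wrist's pose just before it. get_calibration takes no time and is no camera call; for the wrist camera it gives the pose at the moment of the call.
- bot.job_done(): hands the job in, once; it reports no verdict.
The state is a dict: "clock": time; "joint_pos": joint angles; "joint_vel": joint speeds; "tau": joint torques, N m; "eef_pos": TCP position; "tool_rot": TCP orientation; "ft_force": force on the tool from outside, world axes, zero at the start; "ft_torque": the same for the moment, N m; "grip_width": finger opening in m.
Only numpy, scipy, OpenCV 4.12 (cv2) and the standard library are available. Lean on these libraries where they do the work, as an engineer would, in place of code of your own. Each camera call takes 0.05 s, during which the arm holds its last target. There are 200 camera calls.

TASK

The cup on the bench scale has to be tared. Press the free edge of the flat cover at the right of the scale's top to pop it open, press the round button under it all the way down, then push the cover back down past its latch so that it stays shut by itself, and take the hand away. Only press and push, with closed fingertips: lift nothing, and leave the cup and the other things on the bench where they stand.

Things in the scene. Friction and masses are not known exactly. Their poses are not given: they have to be found in the camera images.
- scale: Low stainless bench scale, fixed, 210 (x) x 300 (y) x 74 mm high. Origin: middle of its underside on the bench; x points to its back, y to its left, z up. Left half: block 62 mm high with a round weighing pan, 120 mm across, top at 74 mm, the cup on it. Right half (middle at y = -75 mm): control bay under a flat cover.
- bay_floor (a point): Middle of the control bay's floor, 30 mm above the bench, axes as the scale's. Front open; behind the hinge a block with its top 54 mm above the bench; at the right end a wall 8 mm thick, top at 51 mm. A black latch casing (30 x 44 mm, top at 42 mm) stands on the floor 30 mm in front of this point and 36 mm to its left, beside the button.
- cover (a joint): Angle (rad) of the cover: 0 latched shut and level, 1.3 fully open against its stop, -0.07 pressed in against its lower stop (free edge 8 mm lower). Push-latch: pressed to below -0.06 and let go, a latched cover springs open to 1.3 by itself in about 2 s, as far as the finger makes way; an open one pushed down to below -0.06 and let go rises to 0 and stays latched. Pressed again, it opens again.
- cover_hinge (a point): Middle of the cover's hinge line, at its back edge, fixed on the scale, 62 mm above the bench. The hinge line runs along this frame's y; x points to the back of the scale, z up. The shut cover, a plain grey plate 6 mm thick and 120 mm wide, reaches from here 120 mm towards -x, its top face 65 mm above the bench; it swings up and back about this line.
- cover_press (a point): The place to press: on the cover's upper (outer) face, 100 mm from the hinge line, 20 mm from the free edge, midway along it. Moves with the cover; z points out of the outer face, x towards the hinge. About 3 to 4 N here works the latch and the force rises sharply at the lower stop: 6 to 10 N is plenty. The opening spring (1 to 3 N here) resists all the way when shutting.
- tare (a joint): Travel (m) of the button: 0 = up, 0.006 = fully down. A spring returns it; fully down takes about 5 N.
- tare_top (a point): Middle of the top of the round grey button, 28 mm across, on a black base 44 mm across in the bay; with the button up its top is 52 mm above the bench and 95 mm in front of the hinge line, 16 mm right of the cover's middle. It can be pressed from straight above when the cover is fully open.
- cup: White plastic cup, 64 mm across, 75 mm high, on the weighing pan (leave alone). Origin: centre of its underside.
- jar: Glass jar with white lid, 60 mm across, 85 mm high, in front of the scale (leave alone). Origin: centre of its underside.
- wash_bottle: White plastic bottle, 64 mm across, 160 mm high, left of the scale (leave alone). Origin: centre of its underside.
- weight: Steel calibration weight with a knob, 38 mm across, 58 mm high, in front of the scale (leave alone). Origin: centre of its underside.
- dish: Shallow open glass dish, 90 mm across, 14 mm high, in front of the control bay (leave alone). Origin: centre of its underside.
- spoon: Steel spoon, 170 mm long, lying along its x axis right of the scale (leave alone). Origin on its underside.

How it is judged:
By the outcome, as a careful person would: the job done as asked, in the order asked, and still so for the second after the job is handed in, with the robot touching nothing.
It also fails if it takes over 56 s, if anything falls off the work surface, if the arm or the gripper's body presses on something with over 40 N, if the wrist force passes 120 N, or if a joint passes its speed limit or range.

## Working session

There is one attempt and no reset: what is moved stays moved. The work goes in short steps, Python scripts to look and compute and a tool call to move; the robot and the scene stay as the last step left them, time stands still between calls to the robot, and variables do not carry over. Pictures are saved under pics/ and viewed, and the job is handed in when it is done.

Besides the shell and the picture viewer there is one more tool, called after "Call:" by a JSON object that holds its "method" and its "body", one argument or row to a line. step_arm: Moves the arm, as the interface text tells. Its arguments: {"type":"object","properties":{"increments":{"type":"array","items":{"type":"object","properties":{"slide":{"type":"array","items":{"type":"number"}},"turn":{"type":"array","items":{"type":"number"}},"grip":{"type":"number"}}}}},"required":["increments"]}

```bash
mkdir -p pics; cat > h.py <<'E'
import numpy as np, cv2
from workcell import telemetry, camera, get_calibration, bot
def shot(n,f):
    c=get_calibration(n); p,d=camera(n); cv2.imwrite('pics/'+f+'.png',p[:,:,::-1]); np.savez('pics/'+f+'.npz',p=p,d=d,K=c['K'],E=c['extrinsics']); return p,d,np.array(c['K']),np.array(c['extrinsics'])
def cloud(d,K,E):
    v,u=np.mgrid[:480,:640]; P=np.stack([(u-K[0,2])/K[0,0]*d,(v-K[1,2])/K[1,1]*d,d],-1)
    return P@E[:3,:3].T+E[:3,3]
def ray(u,v,z,K,E):
    r=E[:3,:3]@np.linalg.solve(K,[u,v,1.]); o=E[:3,3]; return o+r*(z-o[2])/r[2]
E
python3 - <<'E'
from h import *
for n in('scene','top'):
    p,d,K,E=shot(n,n+'0'); print(n,E.round(3).tolist(),K[0,0])
o=telemetry.get_obs(); print({k:np.round(v,3).tolist() for k,v in o.items()})
E
```

```text
scene [[0.389, 0.645, -0.658, 1.208], [0.921, -0.265, 0.285, -0.215], [0.01, -0.717, -0.697, 0.79], [0.0, 0.0, 0.0, 1.0]] 534.5675922198932
top [[0.003, -0.993, 0.116, 0.408], [-1.0, -0.003, -0.001, 0.069], [0.001, -0.116, -0.993, 1.088], [0.0, 0.0, 0.0, 1.0]] 583.275197115624
{'clock': 0.1, 'joint_pos': [1.217, 0.241, 0.004, 1.335, 0.0, 1.571], 'joint_vel': [0.001, -0.002, 0.004, 0.0, -0.001, 0.002], 'tau': [-0.0, -37.314, 25.301, 0.011, -0.0, 0.0], 'eef_pos': [0.173, 0.468, 0.231], 'tool_rot': [0.821, 0.572, -0.001, 0.001], 'ft_force': [-0.627, 0.995, -0.091], 'ft_torque': [-0.012, -0.008, -0.038], 'grip_width': 0.085}
```

View pics/scene0.png

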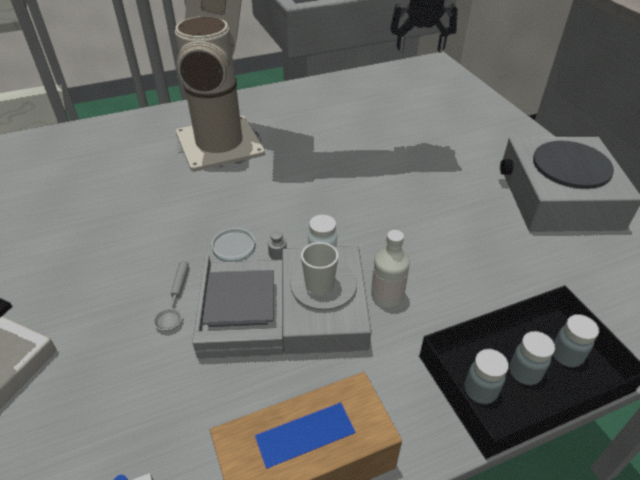

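View pics/top0.png

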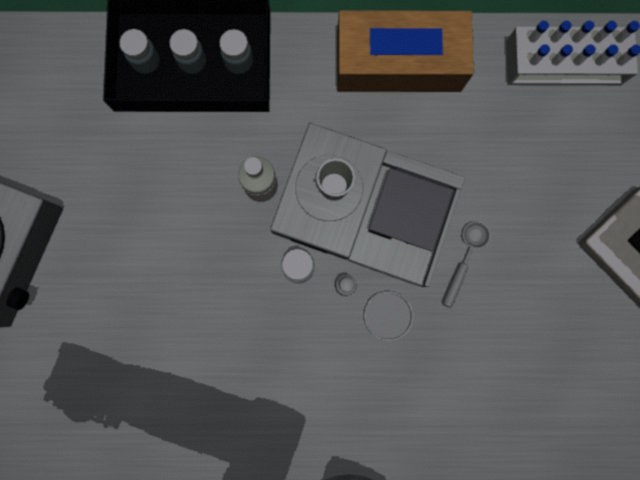

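The top view shows the dark cover at about (412,208), with corners near (388,168), (456,188), (437,250) and (369,228). The hinge is on its upper (far) side. The dish is at (387,315) and the jar at (298,264).

```bash
cat > m.py <<'E'
from h import *
z=np.load('pics/top0.npz'); p,d,K,E=z['p'],z['d'],z['K'],z['E']
g=cv2.cvtColor(p,cv2.COLOR_RGB2GRAY); print(g[190:230:10,400:430:10], g[260,400],g[175,430])
s=g[150:265,350:475]; 
lo=int(np.median(g[195:220,400:425]))
m=np.zeros_like(g); m[150:265,350:475]=(abs(s.astype(int)-lo)<8)*255
m=cv2.morphologyEx(m,cv2.MORPH_OPEN,np.ones((7,7)))
c=max(cv2.findContours(m,0,2)[0],key=cv2.contourArea)
W=np.array([ray(u,v,.065,K,E)[:2] for u,v in c[:,0]],np.float32)
r=cv2.minAreaRect(W); print(r); print(cv2.boxPoints(r))
P=cloud(d,K,E); print('z cover',np.median(P[195:220,400:425,2]))
# whole scale outline by height
H=(P[:,:,2]>.03); H[:,:270]=0; H[:,470:]=0; H[:110]=0; H[290:]=0
for n,(u,v) in dict(scaleFL=(272,231),scaleBL=(310,123)).items(): print(n,ray(u,v,.062,K,E))
for n,(u,v,zz) in dict(bayFR=(427,285,.03),wallBR=(462,180,.054),jar=(298,264,.085),dish=(387,315,.014),cup=(336,177,.137)).items(): print(n,ray(u,v,zz,K,E))
q=cv2.resize(p[140:300,330:490,::-1],None,fx=3.7,fy=3.7); cv2.imwrite('pics/crop.png',cv2.convertScaleAbs(q,alpha=1.8))
E
python3 m.py
```

```text
[[72 69 71]
 [68 70 71]
 [71 69 70]
 [72 72 71]] 123 113
((0.5805209875106812, -0.10875972360372543), (0.11699552088975906, 0.11590272188186646), 70.46788024902344)
[[ 0.5063466  -0.144516  ]
 [ 0.6155796  -0.18326637]
 [ 0.6546954  -0.07300344]
 [ 0.54546237 -0.03425308]]
z cover 0.06603269975085357
scaleFL [0.54142743 0.1372838  0.062     ]
scaleBL [0.73903814 0.07049168 0.062     ]
bayFR [ 0.44789704 -0.1420829   0.03      ]
wallBR [ 0.63637374 -0.20435925  0.054     ]
jar [0.48125912 0.09037445 0.085     ]
dish [ 0.39364569 -0.07111925  0.014     ]
cup [0.62246953 0.02690262 0.137     ]
```

View pics/crop.png

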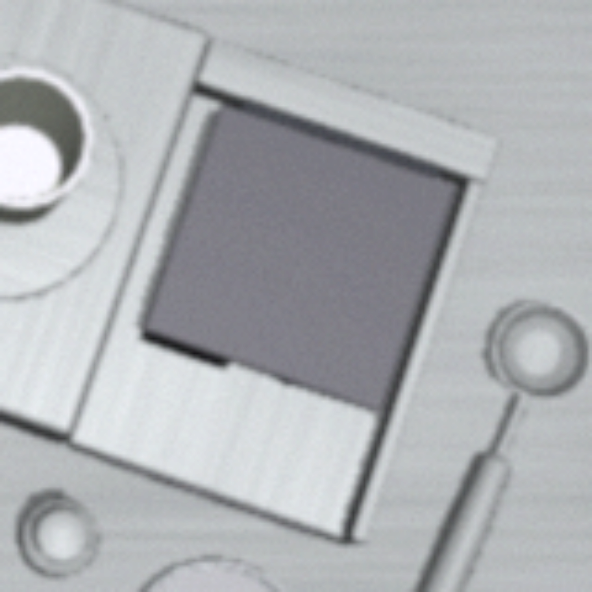

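Call:
{"method": "step_arm", "body": {
  "increments": [
    {"slide":[-0.0223,0.0302,0],"grip":1},
    {"slide":[-0.0223,0.0302,0],"grip":1},
    {"slide":[-0.0223,0.0302,0],"grip":1},
    {"slide":[-0.0223,0.0302,0],"grip":1},
    {"slide":[-0.0223,0.0302,0],"grip":1},
    {"slide":[-0.0223,0.0302,0],"grip":1},
    {"slide":[-0.0223,0.0302,0],"grip":1},
    {"slide":[-0.0223,0.0302,0],"grip":1},
    {"slide":[-0.0223,0.0302,0],"grip":1},
    {"slide":[-0.0223,0.0302,0],"grip":1},
    {"slide":[-0.0223,0.0302,0],"grip":1},
    {"slide":[-0.0223,0.0302,0],"grip":1}
  ]
}}

```text
schema error: expected keys slide, turn, grip
```

Call:
{"method": "step_arm", "body": {
  "increments": [
    {"slide":[-0.0223,0.0302,0],"grip":1},
    {"slide":[-0.0223,0.0302,0],"grip":1},
    {"slide":[-0.0223,0.0302,0],"grip":1},
    {"slide":[-0.0223,0.0302,0],"grip":1},
    {"slide":[-0.0223,0.0102,0],"grip":1},
    {"slide":[-0.0223,0.0,0],"grip":1},
    {"grip":1},
    {"grip":1},
    {"grip":1}
  ]
}}

```text
schema error: expected keys slide, turn, grip
```

```bash
python3 - <<'E'
from h import *
from scipy.spatial.transform import Rotation as R
o=telemetry.get_obs(); T=R.from_quat(o['tool_rot']).as_matrix()
p,d,K,E=shot('wrist','w1'); print(T.round(3),o['eef_pos'],o['joint_pos'],o['ft_force'])
print('cam in tool',T.T@(E[:3,3]-o['eef_pos']),'\n',(T.T@E[:3,:3]).round(2))
E
```

```text
[[ 0.346  0.938 -0.001]
 [ 0.938 -0.346 -0.002]
 [-0.002 -0.    -1.   ]] [0.17304582 0.46849236 0.23050848] [1.21696980e+00 2.41332008e-01 3.86856735e-03 1.33522321e+00
 5.11525611e-06 1.57078993e+00] [-0.62744549  0.99451651 -0.09138609]
cam in tool [ 0.00020886 -0.07866938 -0.14395196] 
 [[ 1.    0.    0.  ]
 [-0.    0.95  0.3 ]
 [-0.   -0.3   0.95]]
```

View pics/w1.png

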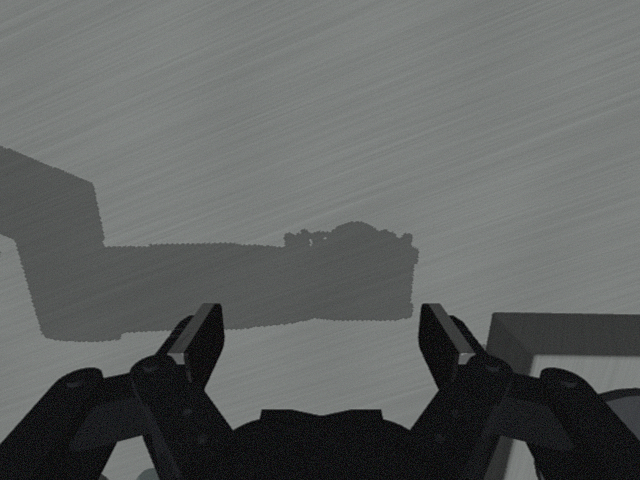

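The moves were refused because every row needs all three keys. The wrist picture shows only the bench and the open fingers. The camera sits on the tool's -y side, which will be the side away from the open cover.

Call:
{"method": "step_arm", "body": {
  "increments": [
    {"slide":[-0.0223,0.0302,0],"turn":[0,0,0],"grip":1},
    {"slide":[-0.0223,0.0302,0],"turn":[0,0,0],"grip":1},
    {"slide":[-0.0223,0.0302,0],"turn":[0,0,0],"grip":1},
    {"slide":[-0.0223,0.0302,0],"turn":[0,0,0],"grip":1},
    {"slide":[-0.0223,0.0302,0],"turn":[0,0,0],"grip":1},
    {"slide":[-0.0223,0.0302,0],"turn":[0,0,0],"grip":1},
    {"slide":[-0.0223,0.0302,0],"turn":[0,0,0],"grip":1},
    {"slide":[-0.0223,0.0302,0],"turn":[0,0,0],"grip":1},
    {"slide":[-0.0223,0.0302,0],"turn":[0,0,0],"grip":1},
    {"slide":[-0.0223,0.0302,0],"turn":[0,0,0],"grip":1},
    {"slide":[-0.0223,0.0302,0],"turn":[0,0,0],"grip":1},
    {"slide":[-0.0223,0.0302,0],"turn":[0,0,0],"grip":1}
  ]
}}

```text
clock: 1.15
eef_pos: [0.4209, 0.0906, 0.2312]
tool_rot: [0.821, 0.572, -0.0, -0.0]
ft_force: [1.2, 0.9, -1.2]
grip_width: -0.0004
```

Call:
{"method": "step_arm", "body": {
  "increments": [
    {"slide":[-0.0223,0.0302,0],"turn":[0,0,0],"grip":1},
    {"slide":[-0.0223,0.0302,0],"turn":[0,0,0],"grip":1},
    {"slide":[-0.0223,0.0302,0],"turn":[0,0,0],"grip":1},
    {"slide":[-0.0223,0.0302,0],"turn":[0,0,0],"grip":1},
    {"slide":[-0.0223,0.0102,0],"turn":[0,0,0],"grip":1},
    {"slide":[-0.0223,0.0,0],"turn":[0,0,0],"grip":1},
    {"slide":[0,0,0],"turn":[0,0,0],"grip":1},
    {"slide":[0,0,0],"turn":[0,0,0],"grip":1}
  ]
}}

```text
clock: 1.82
eef_pos: [0.4965, -0.0794, 0.2308]
tool_rot: [0.821, 0.571, -0.0, -0.001]
ft_force: [0.1, 0.1, -0.4]
grip_width: -0.0002
```

```bash
python3 - <<'E'
from h import *
from scipy.spatial.transform import Rotation as R
o=telemetry.get_obs(); T=R.from_quat(o['tool_rot']).as_matrix()
p,d,K,E=shot('wrist','w2'); print(T.round(3),o['eef_pos'],o['joint_pos'],o['ft_force'],o['clock'],o['grip_width'])
print('press in tool',T.T@([.5428,-.0954,.065]-o['eef_pos']),'tare',T.T@([.5422,-.1122,.052]-o['eef_pos']))
E
```

```text
[[ 0.349  0.937 -0.001]
 [ 0.937 -0.349  0.001]
 [ 0.    -0.001 -1.   ]] [ 0.49650589 -0.0793662   0.23078629] [-1.58714260e-01  2.47438444e-01  1.26083897e-02  1.33727361e+00
  3.40928167e-04  1.97707907e-01] [ 0.13777707  0.05318302 -0.4402044 ] 1.8167 -0.00018857748076328673
press in tool [0.00111417 0.04920273 0.16572016] tare [-0.01484033  0.05451988  0.17871177]
```

View pics/w2.png

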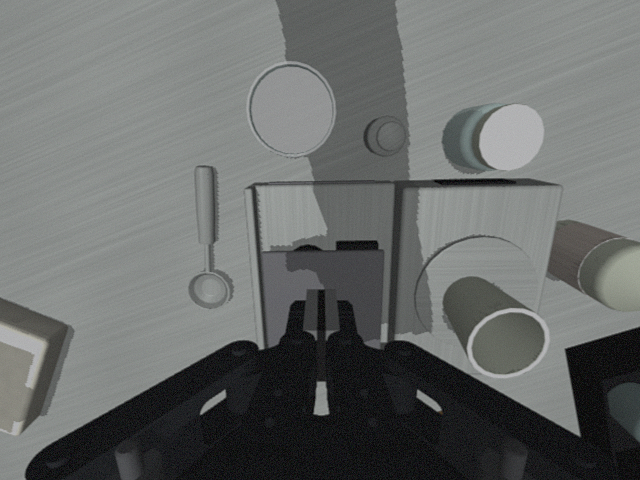

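The wrist view shows the cover's free edge from (263,250) to (383,250), with the black button base peeking out at (305,247) and the latch casing at (357,245). The picture is upright and its left is the scale's right. I'll check the edge against the top-view fix.

```bash
python3 - <<'E'
from h import *
z=np.load('pics/w2.npz'); K,E=z['K'],z['E']
a,b=ray(262,250,.065,K,E),ray(384,250,.065,K,E); print(a,b,(a+b)/2,np.linalg.norm(a-b),np.degrees(np.arctan2(*(b-a)[[1,0]])))
E
```

```text
[ 0.50298404 -0.14260505  0.065     ] [ 0.54435724 -0.03145571  0.065     ] [ 0.52367064 -0.08703038  0.065     ] 0.11859982032345985 69.58318853841702
```

Call:
{"method": "step_arm", "body": {
  "increments": [
    {"slide":[0.0005,0.024,0.03],"turn":[0,0,0],"grip":1},
    {"slide":[0.0005,0.025,0.03],"turn":[0,0,0],"grip":1},
    {"slide":[0,0,0.04],"turn":[0,0,0],"grip":1},
    {"slide":[0,0,0.04],"turn":[0,0,0],"grip":1},
    {"slide":[0,0,0],"turn":[0,0,0],"grip":1},
    {"slide":[0,0,0],"turn":[0,0,0],"grip":1},
    {"slide":[0,0,0],"turn":[0,0,0],"grip":1}
  ]
}}

```text
clock: 2.45
eef_pos: [0.5446, -0.0938, 0.0933]
tool_rot: [0.82, 0.572, 0.001, 0.001]
ft_force: [0.8, -0.9, 1.0]
grip_width: -0.0001
```

Call:
{"method": "step_arm", "body": {
  "increments": [
    {"slide":[0,0,0.008],"turn":[0,0,0],"grip":1},
    {"slide":[0,0,0.008],"turn":[0,0,0],"grip":1},
    {"slide":[0,0,0.006],"turn":[0,0,0],"grip":1},
    {"slide":[0,0,0.003],"turn":[0,0,0],"grip":1},
    {"slide":[0,0,0],"turn":[0,0,0],"grip":1}
  ]
}}

```text
clock: 2.87
eef_pos: [0.5427, -0.0944, 0.0658]
tool_rot: [0.821, 0.572, -0.0, -0.0]
ft_force: [0.1, 0.5, -0.4]
grip_width: 0.0
```

Call:
{"method": "step_arm", "body": {
  "increments": [
    {"slide":[0,0,0.003],"turn":[0,0,0],"grip":1},
    {"slide":[0,0,0],"turn":[0,0,0],"grip":1},
    {"slide":[0,0,0],"turn":[0,0,0],"grip":1}
  ]
}}

```text
clock: 3.12
eef_pos: [0.5434, -0.0946, 0.0636]
tool_rot: [0.821, 0.572, 0.0, 0.0]
ft_force: [-0.5, -0.8, 2.9]
grip_width: -0.0001
```

Call:
{"method": "step_arm", "body": {
  "increments": [
    {"slide":[0,0,0.002],"turn":[0,0,0],"grip":1},
    {"slide":[0,0,0],"turn":[0,0,0],"grip":1},
    {"slide":[0,0,0],"turn":[0,0,0],"grip":1}
  ]
}}

```text
clock: 3.37
eef_pos: [0.5435, -0.0946, 0.0615]
tool_rot: [0.821, 0.572, 0.0, 0.0]
ft_force: [-0.4, -0.1, 1.8]
grip_width: 0.0003
```

Call:
{"method": "step_arm", "body": {
  "increments": [
    {"slide":[0,0,0.002],"turn":[0,0,0],"grip":1},
    {"slide":[0,0,0],"turn":[0,0,0],"grip":1},
    {"slide":[0,0,0],"turn":[0,0,0],"grip":1}
  ]
}}

```text
clock: 3.62
eef_pos: [0.5435, -0.0946, 0.0593]
tool_rot: [0.821, 0.572, 0.0, 0.0]
ft_force: [-0.4, -0.4, 2.0]
grip_width: -0.0001
```

Call:
{"method": "step_arm", "body": {
  "increments": [
    {"slide":[0,0,0.0015],"turn":[0,0,0],"grip":1},
    {"slide":[0,0,0],"turn":[0,0,0],"grip":1},
    {"slide":[0,0,0],"turn":[0,0,0],"grip":1}
  ]
}}

```text
clock: 3.87
eef_pos: [0.5436, -0.0946, 0.0584]
tool_rot: [0.821, 0.572, 0.0, 0.0]
ft_force: [-1.5, 0.3, 6.2]
grip_width: 0.0002
```

The force has jumped to 6 N, so the cover is at its lower stop. I'll retreat up and forward.

Call:
{"method": "step_arm", "body": {
  "increments": [
    {"slide":[0,-0.02,-0.03],"turn":[0,0,0],"grip":1},
    {"slide":[0,-0.025,-0.03],"turn":[0,0,0],"grip":1},
    {"slide":[0,-0.025,-0.03],"turn":[0,0,0],"grip":1},
    {"slide":[0,-0.025,-0.03],"turn":[0,0,0],"grip":1},
    {"slide":[0,0,-0.02],"turn":[0,0,0],"grip":1},
    {"slide":[0,0,0],"turn":[0,0,0],"grip":1},
    {"slide":[0,0,0],"turn":[0,0,0],"grip":1},
    {"slide":[0,0,0],"turn":[0,0,0],"grip":1},
    {"slide":[0,0,0],"turn":[0,0,0],"grip":1},
    {"slide":[0,0,0],"turn":[0,0,0],"grip":1},
    {"slide":[0,0,0],"turn":[0,0,0],"grip":1},
    {"slide":[0,0,0],"turn":[0,0,0],"grip":1}
  ]
}}

```text
clock: 4.87
eef_pos: [0.4539, -0.0616, 0.1969]
tool_rot: [0.821, 0.572, -0.001, -0.001]
ft_force: [0.4, 0.4, -0.1]
grip_width: -0.0001
```

Call:
{"method": "step_arm", "body": {
  "increments": [
    {"slide":[0,0,0],"turn":[0,0,0],"grip":1},
    {"slide":[0,0,0],"turn":[0,0,0],"grip":1},
    {"slide":[0,0,0],"turn":[0,0,0],"grip":1},
    {"slide":[0,0,0],"turn":[0,0,0],"grip":1},
    {"slide":[0,0,0],"turn":[0,0,0],"grip":1},
    {"slide":[0,0,0],"turn":[0,0,0],"grip":1},
    {"slide":[0,0,0],"turn":[0,0,0],"grip":1},
    {"slide":[0,0,0],"turn":[0,0,0],"grip":1},
    {"slide":[0,0,0],"turn":[0,0,0],"grip":1},
    {"slide":[0,0,0],"turn":[0,0,0],"grip":1},
    {"slide":[0,0,0],"turn":[0,0,0],"grip":1},
    {"slide":[0,0,0],"turn":[0,0,0],"grip":1}
  ]
}}

```text
clock: 5.87
eef_pos: [0.4542, -0.0616, 0.1978]
tool_rot: [0.821, 0.572, -0.0, -0.0]
ft_force: [0.2, -0.7, -0.2]
grip_width: -0.0
```

```bash
python3 - <<'E'
from h import *
a=shot('wrist','w3')[0]; b=shot('scene','s3')[0]
cv2.imwrite('pics/c3.png',cv2.convertScaleAbs(np.hstack([cv2.resize(a,(400,300)),cv2.resize(b[150:390,110:430],(400,300))])[:,:,::-1],alpha=1.5))
E
```

```text
(no output)
```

View pics/c3.png

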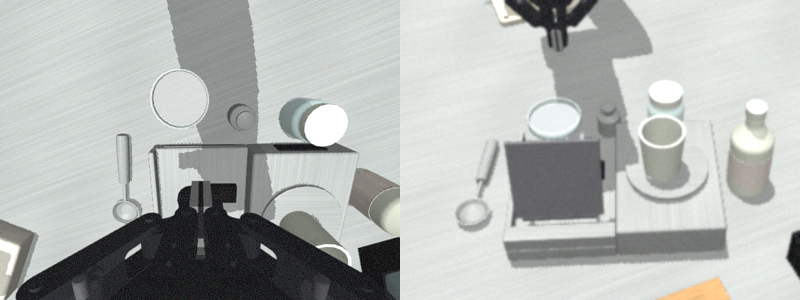

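The cover stands open (dark plate at about (555,180) in the right half of the picture). Next I'll look for the button in the top view.

```bash
python3 - <<'E'
from h import *
p,d,K,E=shot('top','t3'); q=cv2.resize(p[140:300,330:490,::-1],None,fx=3.7,fy=3.7); cv2.imwrite('pics/crop3.png',cv2.convertScaleAbs(q,alpha=1.8))
n=np.array([.5422,-.1122,.052,1]); c=np.linalg.inv(E)@n; uv=K@c[:3]/c[2]; print('expected tare px',uv, (uv[:2]-[330,140])*3.7)
E
```

```text
expected tare px [411.68989735 231.7044675    1.        ] [302.25262021 339.30652975]
```

View pics/crop3.png

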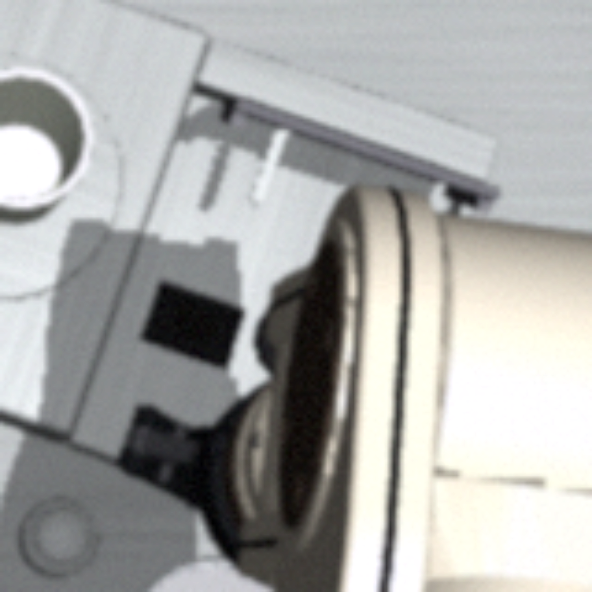

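The button's visible left side fits the predicted centre (302,339). Now moving above it and pressing.

Call:
{"method": "step_arm", "body": {
  "increments": [
    {"slide":[-0.004,0.025,0],"turn":[0,0,0],"grip":1},
    {"slide":[-0.004,0.025,0],"turn":[0,0,0],"grip":1},
    {"slide":[-0.004,0.025,0],"turn":[0,0,0],"grip":1},
    {"slide":[-0.0037,0.0245,0],"turn":[0,0,0],"grip":1},
    {"slide":[0,0,0.03],"turn":[0,0,0],"grip":1},
    {"slide":[0,0,0.03],"turn":[0,0,0],"grip":1},
    {"slide":[0,0,0.03],"turn":[0,0,0],"grip":1},
    {"slide":[0,0,0.03],"turn":[0,0,0],"grip":1},
    {"slide":[0,0,0.015],"turn":[0,0,0],"grip":1},
    {"slide":[0,0,0.007],"turn":[0,0,0],"grip":1},
    {"slide":[0,0,0],"turn":[0,0,0],"grip":1},
    {"slide":[0,0,0],"turn":[0,0,0],"grip":1}
  ]
}}

```text
clock: 7.02
eef_pos: [0.5426, -0.1109, 0.0563]
tool_rot: [0.82, 0.572, 0.0, 0.0]
ft_force: [0.6, -0.5, 0.4]
grip_width: 0.0001
```

Call:
{"method": "step_arm", "body": {
  "increments": [
    {"slide":[0,0,0.003],"turn":[0,0,0],"grip":1},
    {"slide":[0,0,0.002],"turn":[0,0,0],"grip":1},
    {"slide":[0,0,0],"turn":[0,0,0],"grip":1},
    {"slide":[0,0,0],"turn":[0,0,0],"grip":1}
  ]
}}

```text
clock: 7.35
eef_pos: [0.5432, -0.111, 0.052]
tool_rot: [0.821, 0.572, 0.001, 0.001]
ft_force: [1.3, 0.2, 1.7]
grip_width: -0.0001
```

Call:
{"method": "step_arm", "body": {
  "increments": [
    {"slide":[0,0,0.002],"turn":[0,0,0],"grip":1},
    {"slide":[0,0,0.002],"turn":[0,0,0],"grip":1},
    {"slide":[0,0,0],"turn":[0,0,0],"grip":1},
    {"slide":[0,0,0],"turn":[0,0,0],"grip":1}
  ]
}}

```text
clock: 7.68
eef_pos: [0.5432, -0.111, 0.0475]
tool_rot: [0.821, 0.572, 0.001, 0.001]
ft_force: [2.0, -0.1, 3.2]
grip_width: 0.0001
```

Call:
{"method": "step_arm", "body": {
  "increments": [
    {"slide":[0,0,0.002],"turn":[0,0,0],"grip":1},
    {"slide":[0,0,0],"turn":[0,0,0],"grip":1},
    {"slide":[0,0,0],"turn":[0,0,0],"grip":1}
  ]
}}

```text
clock: 7.93
eef_pos: [0.5432, -0.111, 0.046]
tool_rot: [0.82, 0.572, 0.001, 0.001]
ft_force: [-0.1, 0.3, 8.7]
grip_width: -0.0004
```

Call:
{"method": "step_arm", "body": {
  "increments": [
    {"slide":[0,0,0.001],"turn":[0,0,0],"grip":1},
    {"slide":[0,0,0],"turn":[0,0,0],"grip":1},
    {"slide":[0,0,0],"turn":[0,0,0],"grip":1}
  ]
}}

```text
clock: 8.18
eef_pos: [0.5432, -0.111, 0.0459]
tool_rot: [0.821, 0.572, 0.001, 0.001]
ft_force: [-1.3, 0.5, 13.8]
grip_width: 0.0002
```

The button bottomed out: the tip is at 46 mm, 6 mm below the 52 mm top, at 13.8 N. Next, up and over behind the open cover.

Call:
{"method": "step_arm", "body": {
  "increments": [
    {"slide":[0,0,-0.02],"turn":[0,0,0],"grip":1},
    {"slide":[0,0,-0.04],"turn":[0,0,0],"grip":1},
    {"slide":[0,0,-0.04],"turn":[0,0,0],"grip":1},
    {"slide":[0,0,-0.04],"turn":[0,0,0],"grip":1},
    {"slide":[0,0,-0.04],"turn":[0,0,0],"grip":1},
    {"slide":[0,0,-0.03],"turn":[0,0,0],"grip":1},
    {"slide":[0,0,0],"turn":[0,0,0],"grip":1},
    {"slide":[0.004,0.027,0],"turn":[0,0,0],"grip":1},
    {"slide":[0.004,0.027,0],"turn":[0,0,0],"grip":1},
    {"slide":[0.004,0.027,0],"turn":[0,0,0],"grip":1},
    {"slide":[0.004,0.027,0],"turn":[0,0,0],"grip":1},
    {"slide":[0,0,0],"turn":[0,0,0],"grip":1}
  ]
}}

```text
clock: 9.18
eef_pos: [0.6513, -0.1337, 0.2481]
tool_rot: [0.821, 0.572, -0.002, -0.002]
ft_force: [-0.9, 0.3, -1.9]
grip_width: -0.0001
```

```bash
python3 - <<'E'
from h import *
o=telemetry.get_obs(); print(o['eef_pos'],o['joint_pos'],o['clock'],'rel hinge',np.array([[.942,-.334],[.334,.942]])@(o['eef_pos'][:2]-[.637,-.128]))
p,d,K,E=shot('scene','s4'); cv2.imwrite('pics/c4.png',cv2.convertScaleAbs(cv2.resize(p[100:400,110:510],(800,600))[:,:,::-1],alpha=1.5))
E
```

```text
[ 0.65129063 -0.1337252   0.24808755] [-2.02497226e-01  5.93094996e-01  5.80907429e-01  1.56431567e+00
 -2.56238434e-05  1.51368453e-01] 9.1833 rel hinge [ 0.01537399 -0.00062007]
```

View pics/c4.png

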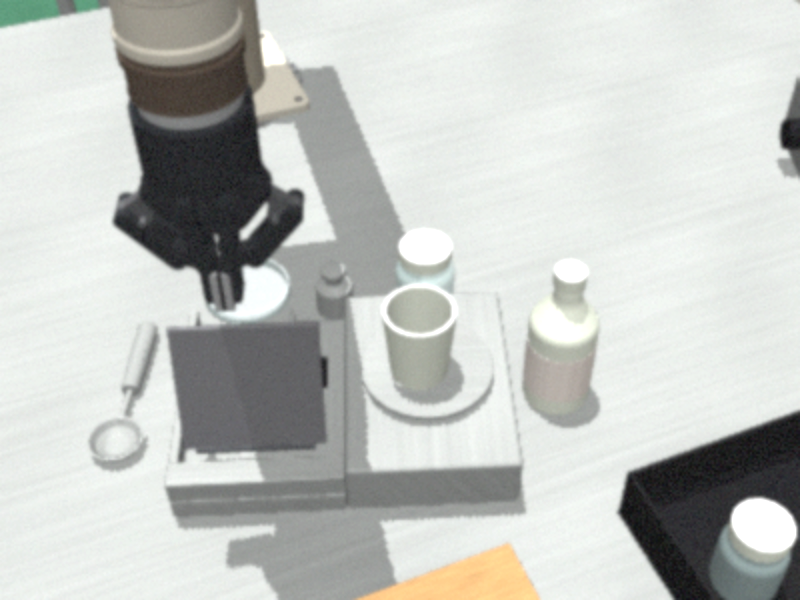

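Call:
{"method": "step_arm", "body": {
  "increments": [
    {"slide":[0,0,0.03],"turn":[0,0,0],"grip":1},
    {"slide":[0,0,0.03],"turn":[0,0,0],"grip":1},
    {"slide":[0,0,0.028],"turn":[0,0,0],"grip":1},
    {"slide":[0,0,0],"turn":[0,0,0],"grip":1},
    {"slide":[0,-0.01,0],"turn":[0,0,0],"grip":1},
    {"slide":[0,-0.01,0],"turn":[0,0,0],"grip":1},
    {"slide":[0,-0.008,0],"turn":[0,0,0],"grip":1},
    {"slide":[0,0,0],"turn":[0,0,0],"grip":1}
  ]
}}

```text
clock: 9.9
eef_pos: [0.6213, -0.1231, 0.1677]
tool_rot: [0.82, 0.572, 0.0, 0.0]
ft_force: [1.1, -0.2, 0.2]
grip_width: -0.0001
```

Call:
{"method": "step_arm", "body": {
  "increments": [
    {"slide":[0,-0.008,0.003],"turn":[0,0,0],"grip":1},
    {"slide":[0,-0.008,0.003],"turn":[0,0,0],"grip":1},
    {"slide":[0,-0.007,0.003],"turn":[0,0,0],"grip":1},
    {"slide":[0,0,0],"turn":[0,0,0],"grip":1}
  ]
}}

```text
clock: 10.23
eef_pos: [0.6004, -0.1154, 0.1581]
tool_rot: [0.82, 0.572, 0.0, 0.0]
ft_force: [1.3, -0.2, 0.9]
grip_width: -0.0001
```

```bash
python3 - <<'E'
from h import *
o=telemetry.get_obs(); print(o['eef_pos'],o['ft_force'],'rel hinge',np.array([[.942,-.334],[.334,.942]])@(o['eef_pos'][:2]-[.637,-.128]))
p,d,K,E=shot('scene','s5'); cv2.imwrite('pics/c5.png',cv2.convertScaleAbs(cv2.resize(p[200:400,150:410],(780,600))[:,:,::-1],alpha=1.5))
E
```

```text
[ 0.60038071 -0.11542951  0.15812331] [ 1.27659845 -0.15001935  0.92439507] rel hinge [-0.03869391 -0.00038944]
```

View pics/c5.png

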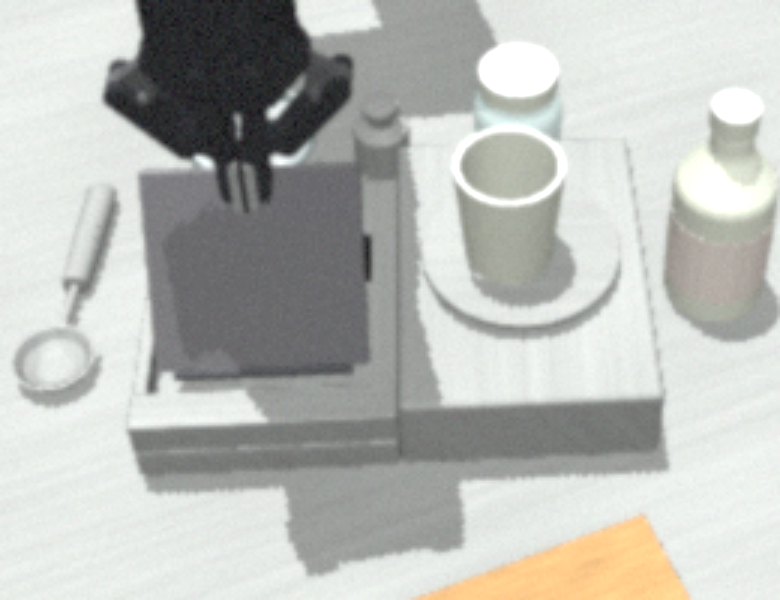

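The fingertips rest near the middle of the cover's top edge (240,200) and the cover is swinging down. I'll continue along the arc.

Call:
{"method": "step_arm", "body": {
  "increments": [
    {"slide":[0,-0.01,0.01],"turn":[0,0,0],"grip":1},
    {"slide":[0,-0.009,0.013],"turn":[0,0,0],"grip":1},
    {"slide":[0,-0.008,0.01],"turn":[0,0,0],"grip":1},
    {"slide":[0,-0.008,0.01],"turn":[0,0,0],"grip":1},
    {"slide":[0,-0.006,0.012],"turn":[0,0,0],"grip":1},
    {"slide":[0,-0.005,0.012],"turn":[0,0,0],"grip":1},
    {"slide":[0,-0.005,0.009],"turn":[0,0,0],"grip":1},
    {"slide":[0,-0.004,0.006],"turn":[0,0,0],"grip":1},
    {"slide":[0,0,0],"turn":[0,0,0],"grip":1},
    {"slide":[0,0,0],"turn":[0,0,0],"grip":1}
  ]
}}

```text
clock: 11.12
eef_pos: [0.5493, -0.0964, 0.0751]
tool_rot: [0.82, 0.572, -0.0, -0.0]
ft_force: [0.0, 0.8, 1.8]
grip_width: -0.0002
```

```bash
python3 - <<'E'
from h import *
o=telemetry.get_obs(); print(o['eef_pos'],o['ft_force'],'rel hinge',np.array([[.942,-.334],[.334,.942]])@(o['eef_pos'][:2]-[.637,-.128]))
E
```

```text
[ 0.54930463 -0.09636784  0.07513822] [2.52674888e-04 8.45230664e-01 1.83361943e+00] rel hinge [-0.09317418  0.00050724]
```

Call:
{"method": "step_arm", "body": {
  "increments": [
    {"slide":[0,-0.004,0.004],"turn":[0,0,0],"grip":1},
    {"slide":[0,-0.003,0.004],"turn":[0,0,0],"grip":1},
    {"slide":[0,0,0.004],"turn":[0,0,0],"grip":1},
    {"slide":[0,0,0.002],"turn":[0,0,0],"grip":1},
    {"slide":[0,0,0.001],"turn":[0,0,0],"grip":1},
    {"slide":[0,0,0],"turn":[0,0,0],"grip":1},
    {"slide":[0,0,0],"turn":[0,0,0],"grip":1}
  ]
}}

```text
clock: 11.7
eef_pos: [0.5429, -0.0939, 0.0597]
tool_rot: [0.82, 0.572, -0.0, -0.0]
ft_force: [2.0, 0.3, 1.9]
grip_width: -0.0002
```

Call:
{"method": "step_arm", "body": {
  "increments": [
    {"slide":[0,0,0.0015],"turn":[0,0,0],"grip":1},
    {"slide":[0,0,0],"turn":[0,0,0],"grip":1},
    {"slide":[0,0,0],"turn":[0,0,0],"grip":1}
  ]
}}

```text
clock: 11.95
eef_pos: [0.543, -0.094, 0.0584]
tool_rot: [0.82, 0.572, 0.0, -0.0]
ft_force: [0.2, 1.7, 3.2]
grip_width: -0.0001
```

Call:
{"method": "step_arm", "body": {
  "increments": [
    {"slide":[0,0,0.001],"turn":[0,0,0],"grip":1},
    {"slide":[0,0,0],"turn":[0,0,0],"grip":1},
    {"slide":[0,0,0],"turn":[0,0,0],"grip":1}
  ]
}}

```text
clock: 12.2
eef_pos: [0.543, -0.094, 0.0582]
tool_rot: [0.82, 0.572, 0.0, 0.0]
ft_force: [-0.8, 0.3, 8.5]
grip_width: 0.0001
```

At the lower stop (8.5 N). I'll release slowly, then retreat.

Call:
{"method": "step_arm", "body": {
  "increments": [
    {"slide":[0,0,-0.003],"turn":[0,0,0],"grip":1},
    {"slide":[0,0,-0.003],"turn":[0,0,0],"grip":1},
    {"slide":[0,0,-0.004],"turn":[0,0,0],"grip":1},
    {"slide":[0,0,-0.01],"turn":[0,0,0],"grip":1},
    {"slide":[0,0,-0.03],"turn":[0,0,0],"grip":1},
    {"slide":[0,-0.02,-0.03],"turn":[0,0,0],"grip":1},
    {"slide":[0,-0.03,-0.03],"turn":[0,0,0],"grip":1},
    {"slide":[0,-0.03,-0.03],"turn":[0,0,0],"grip":1},
    {"slide":[0,-0.02,-0.02],"turn":[0,0,0],"grip":1},
    {"slide":[0,0,0],"turn":[0,0,0],"grip":1},
    {"slide":[0,0,0],"turn":[0,0,0],"grip":1},
    {"slide":[0,0,0],"turn":[0,0,0],"grip":1}
  ]
}}

```text
clock: 13.2
eef_pos: [0.4501, -0.0599, 0.216]
tool_rot: [0.821, 0.572, -0.0, 0.0]
ft_force: [-1.3, 0.4, -0.5]
grip_width: -0.0001
```

Call:
{"method": "step_arm", "body": {
  "increments": [
    {"slide":[0,0,0],"turn":[0,0,0],"grip":1},
    {"slide":[0,0,0],"turn":[0,0,0],"grip":1},
    {"slide":[0,0,0],"turn":[0,0,0],"grip":1},
    {"slide":[0,0,0],"turn":[0,0,0],"grip":1},
    {"slide":[0,0,0],"turn":[0,0,0],"grip":1},
    {"slide":[0,0,0],"turn":[0,0,0],"grip":1},
    {"slide":[0,0,0],"turn":[0,0,0],"grip":1},
    {"slide":[0,0,0],"turn":[0,0,0],"grip":1},
    {"slide":[0,0,0],"turn":[0,0,0],"grip":1},
    {"slide":[0,0,0],"turn":[0,0,0],"grip":1},
    {"slide":[0,0,0],"turn":[0,0,0],"grip":1},
    {"slide":[0,0,0],"turn":[0,0,0],"grip":1}
  ]
}}

```text
clock: 14.2
eef_pos: [0.4502, -0.0598, 0.2163]
tool_rot: [0.821, 0.572, 0.0, 0.0]
ft_force: [0.2, 0.1, 0.9]
grip_width: 0.0001
```

```bash
python3 - <<'E'
from h import *
p,d,K,E=shot('scene','s6'); cv2.imwrite('pics/c6.png',cv2.convertScaleAbs(cv2.resize(p[180:400,140:433],(780,586))[:,:,::-1],alpha=1.5))
P=cloud(d,K,E); A=np.array([[.942,-.334],[.334,.942]]); q=(P[:,:,:2]-[.637,-.128])@A.T
for a in(-110,-80,-50,-20):
    m=(abs(q[:,:,0]*1e3-a)<8)&(abs(q[:,:,1])<.045)&(P[:,:,2]<.17); print(a,m.sum(),np.median(P[:,:,2][m]))
print(telemetry.get_obs()['ft_force'])
E
```

```text
-110 306 0.06658705451605546
-80 337 0.06661864677877327
-50 346 0.06640243892189435
-20 562 0.06555562305525103
[ 0.02148199 -1.02271349 -0.29180117]
```

View pics/c6.png

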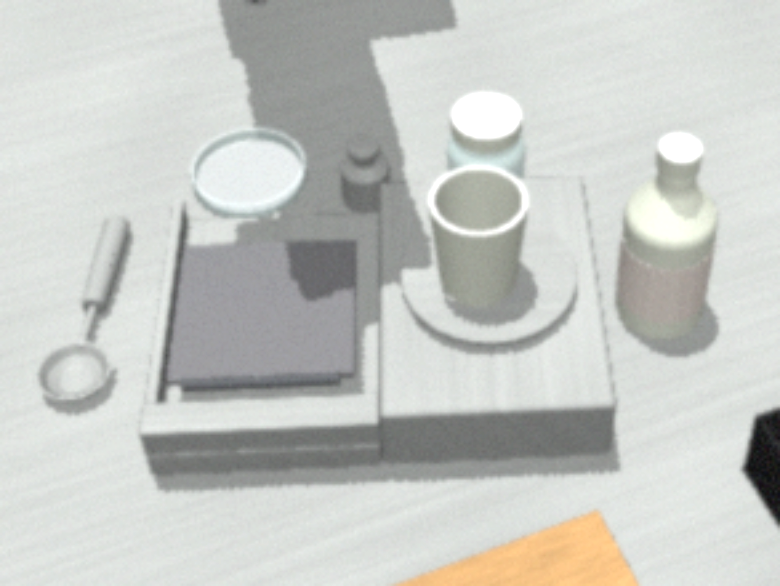

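The cover (about (265,310)) lies level and shut, 66 mm high along its whole length. The cup, jar, bottle, weight, dish and spoon look where they were, and the hand is clear.

```bash
python3 -c "
from workcell import bot; print(bot.job_done())"
```

```text
the job is handed in; nothing more can be done
None
```

The tare job is done and handed in, with the clock at about 14 s of the 56 s allowed.

- **Opening:** I pressed the cover's free edge to its lower stop (6 N), and it sprang fully open.
- **Button:** I pressed it until it stopped, 6 mm down, at about 14 N. That is more than the 5 N it needs.
- **Shutting:** I pushed the cover down from behind along its arc to the lower stop (8.5 N), then let go and moved the hand away.

About two seconds after I let go, the last check showed the cover level and staying shut. Its top measured 65.6 to 66.6 mm along its length, against the 65 mm given, which is within the calibration error. The hand was clear, with wrist force back to noise (about 1 N). The cup and the other things looked unmoved in the picture; I judged that by eye and did not measure it. No check failed or disagreed. The first two move calls were refused for missing keys and moved nothing.

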